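Rake the dropped reel cap out from under the wire rack

ROBOT

A 6-joint arm with a two-finger parallel gripper is mounted at the origin on the work surface. World frame = base frame: x ahead of the robot, y to its left, z up, the work surface at z = 0. Lengths are in mm, angles in rad, forces in N, time in s.
With the tool pointing down it reaches from about 275 to 750 mm from the base axis. Payload 10.2 kg.
Tool frame: the origin (TCP) lies at the very end of the fingers, on their centre line; the grasp point (between the pads) lies bot.grip_point_offset behind it (bot.grip_point_offset is the distance from the TCP to the grasp point, in mm); z points along the fingers, y is the direction in which the jaws open and shut (so a half turn about z gives the same grasp; the last joint's range is limited). The gripper opens to 85 mm and grips with 20 to 120 N. Pads are 22 mm wide; open, the fingers measure 114 mm over their backs; the gripper's body (76 mm by 85 mm) begins 54 mm behind the grasp point. The pads swing forward as they close: fully open they stand 13 mm farther back than shut.
Start: joints at [1.067, 0.313, 1.498, -0, 1.331, -0.223], TCP at [145.503, 504.44, 231.294] pointing down, gripper open.
Joint ranges: [-2.94, 2.94], [-0.97, 2.17], [0.19, 2.56], [-1.23, 4.37], [0.02, 3.11], [-2.88, 2.88]. Speed limits (rad/s): [2.39, 2.39, 3.01, 3.14, 3.14, 3.14].

INTERFACE

Orientations are given as a rotation vector (axis times angle).
In Python, from workcell import bot gives the robot as it stands.
- The arm moves only by the shell command python3 -m crank 'ROWS' [FORCE]. ROWS is a JSON object of lists of equal length, an entry for each row: "claw": the gripper command: -1 is fully open, 1 is shut, values between are in proportion; "delta_pos": the shift along the tool's x, y, z scaled (see below), a list of three; "turn": the turn about the tool's z scaled (see below). In form: {"claw": [claw, ...], "delta_pos": [[tx, ty, tz], ...], "turn": [turn, ...]}. A call has 1 to 5 rows; each row shifts and turns the pose as measured when the row begins, along the tool's axes as they then stand; what a row does not reach is not made up. The controller multiplies each number of a shift by 0.75 m and each number of a turn by 180 degrees. A row lasts 1/10 s, in which the tool goes at most 50 mm and 8.59 degrees, less where a joint would pass 70% of its speed; a pose out of reach is approached as far as the arm can. A call with a number of a shift or a turn outside -1 to 1 is refused whole. A call with a gripper value outside its range is refused whole. The fingers move at their own pace and stop on an object; FORCE is the grip in N (left out, the last holds). Time passes only in rows, so rows that do not move let the fingers close. It gives the time, the measured TCP pose, the force and the opening at its end, in the units of the state.
- bot.get_obs(): the state, without advancing time (a new reading comes with each control period).
- bot.camera(name): name is "side" or "top" or "wrist"; returns a dict with "img" (480x640x3 uint8, red, green, blue), "range_z" (480x640 float32, mm along the optical axis (not along the pixel's ray), 0 where there is no reading), "intrinsics" (3x3 intrinsics, pixels), "T" (4x4, takes a point from camera to world coordinates). Camera axes: x right, y down, z forward; pixel columns grow to the right and rows downward; lengths in mm; the calibration is good to about 2 mm. A picture is of the moment at which its call begins.
- bot.finish_job(): hands the job in, once; it reports no verdict.
Trained networks look in a picture, given as the dict that the camera call returned (one of the last four; its "shot" number tells which), for a name from the list of things; names that differ only in an ending like _2 or _b are one class to them, and where a whole thing is asked for, a point or a joint stands for the part that bears it (a point fixed in the world has none). Each returns a list of dicts, best first, with "score" (0 to 1); they miss things now and then, are a little off and sometimes report something else, mostly with a low value. They report only what shows in the picture. A call takes as long as a camera call. They do not tell look-alikes from the thing itself.
- bot.look_for(name, picture): "centre" ([row, column] in pixels, amid what is visible of it).
- bot.outline_of(name, picture): "mask" (480x640 bool, what is visible of it) and "centre" ([row, column] in pixels, amid what is visible of it).
The state is a dict: "clock": time; "joints": joint angles; "joint_vel": joint speeds; "effort": joint torques, N m; "position": TCP position; "eef_rot": TCP orientation; "contact_force": force on the tool from outside, world axes, zero at the start; "moment": the same for the moment, N m; "opening": finger opening in mm.
Only numpy, scipy, OpenCV 4.12 (cv2) and the standard library are available. Lean on these libraries where they do the work, as an engineer would, in place of code of your own. Each camera call takes 0.05 s, during which the arm holds its last target. There are 200 camera calls.

TASK

The black end cap of the label reel has been dropped and lies under the low wire rack. Take the flat hooked rake by its grip, reach in under the front of the rack, hook the cap and draw it fully out in front of the rack without touching it with the gripper until it is clear; lay the rake down flat on the table, out from under the rack. Then pick the cap up by its hub and set it, disc down, in the open white tub, leaving the tub and everything else where they are.

Things in the scene. Friction and masses are not known exactly. Their poses are not given: they have to be found in the camera images.
- rack: Low fixed wire rack, 400 mm long, 300 deep; underside 62 mm, top 72 mm above the table. Tub stacks stand on its rear half, from 165 mm behind the front edge, up to 180 mm above the table. Origin: on the table below the middle of the front edge; x along that edge, y in under the rack, z up. Open at the front between legs at x = +/-192 mm (feet 20 mm wide); below lie only the cap and the core.
- cap_center (a point): Dropped reel end cap, black plastic, about 120 g: a disc 72 mm in diameter, 12 mm thick, lying flat, with a round hub 28 mm in diameter standing on its centre, 48 mm high in all. Point: on the axis 24 mm above the underside; z along the hub. Grip the hub about 36 mm above the underside. It starts under the rack, centre 55 to 90 mm behind the front edge. It slides easily.
- rake_grip (a point): Rake, 300 g: flat dark steel L, bar 14 mm wide, 8 thick, flat on the table, with an upright black grip block 24 (x) by 56 (y) mm, 8 to 68 mm high, at one end. Point: centre of the grip, 42 mm up. y: along the stem to the toe; x: the way the toe points, z up. From this point the toe's inner face is at y = 190, outer (rake's end) 204; toe's tip at x = 60. The cap's disc fits in the L's inner corner.
- rake_toe (a point): Middle of the rake's toe, half its thickness up: at x = 33.5 mm, y = 197 mm, 4 mm above the rake's underside. Same axes as the rake.
- tub: Loose open white plastic tub, 150 mm (x) by 130 mm (y), 45 mm high, walls and floor 4 mm thick, 400 g. Origin: centre of the underside. Empty.
- core: Bystander: loose cardboard ring standing on end under the rack, beside the cap on the side of the larger rack x, outer diameter 72 mm, 30 mm high. Origin: centre of the underside.
- label_roll: Bystander: roll of labels standing on end, 100 mm diameter, 70 mm high, 450 g, beside the tub. Origin: centre of the underside.
- tape: Bystander: tape dispenser with a clear roll, 130 by 50 mm, 80 mm high, far side of the table. Origin: centre of the underside.
- spray: Bystander: bottle, 64 mm diameter, 190 mm high, far right of the table. Origin: centre of the underside.
- marker: Bystander: black marker pen lying down, about 120 mm long, 16 mm thick, far side of the table. Origin: underside of its middle.
There are look-alikes about, which are no part of the job. What is shaped like the part that bears rake_grip but green or yellow is not meant.

How it is judged (in metres and radians):
On the way, in this order (a step that is already met when the one before it is completed fails the run):
1. the rake pushes or pulls the cap while its centre is still under the rack (contact force between rake and cap above 0.05 N and y of cap_center in the frame of rack above 0.02 m), for 0.05 s.
2. the cap is drawn out: its centre is at least 33 mm in front of the rack's front edge, still on the table (y of cap_center in the frame of rack below -0.033 m and height (world z) of cap_center below 0.032 m), for 0.2 s.
At the end, for the whole second after the job is handed in: The cap rests flat (within 0.2 rad), disc down, on the floor of the tub; the tub is within 30 mm of where it stood; the rake lies flat on the table (within 0.1 rad), its toe and grip out from under the rack (in front of its front edge or beyond its ends); all at rest (x of cap_center in the frame of tub between -0.05 and 0.05 m and y of cap_center in the frame of tub between -0.05 and 0.05 m and z of cap_center in the frame of tub between 0.015 and 0.034 m and angle between cap_center's own z axis and vertical below 0.2 rad and linear speed of each of cap, rake below 0.02 m/s and distance of tub from where it was at the start of the episode below 0.03 m and height (world z) of rake_toe below 0.012 m and height (world z) of rake_grip below 0.05 m and angle between rake_grip's own z axis and vertical below 0.1 rad and (y of rake_toe in the frame of rack below -0.007 m or x of rake_toe in the frame of rack below -0.215 m or x of rake_toe in the frame of rack above 0.215 m) and (y of rake_grip in the frame of rack below -0.007 m or x of rake_grip in the frame of rack below -0.215 m or x of rake_grip in the frame of rack above 0.215 m)); the robot touches nothing.
It fails at once if the gripper's fingers or arm touch the cap before it is clear of the rack (contact force between any of the fingers, the arm and cap above 0.3 N and y of cap_center in the frame of rack above -0.03 m).
It fails at once if a bystander (core, label roll, tape dispenser, bottle, marker) is moved more than 25 mm (distance of any of core, label_roll, tape, spray, marker from where it was at the start of the episode above 0.025 m).
It fails at once if the tub is tipped (angle between tub's own z axis and vertical above 0.3 rad).
It also fails if it takes over 58 s, if anything falls off the work surface, if the arm or the gripper's body presses on something with over 40 N, if the wrist force passes 120 N, or if a joint passes its speed limit or range.

## Working session

There is one attempt and no reset: what is moved stays moved. The work goes in short steps, Python scripts to look and compute and a shell command to move; the robot and the scene stay as the last step left them, time stands still between calls to the robot, and variables do not carry over. Pictures are saved under pics/ and viewed, about 8 in all and at most 12, crops included, and the job is handed in when it is done.

```bash
mkdir -p pics; cat > h.py <<'E'
import numpy as np,cv2
from workcell import bot
from scipy.spatial.transform import Rotation as R
def cloud(p):
    z=p["range_z"].astype(float);K=p["intrinsics"];v,u=np.mgrid[0:480,0:640]
    c=np.stack([(u-K[0,2])/K[0,0]*z,(v-K[1,2])/K[1,1]*z,z],-1)
    return c@p["T"][:3,:3].T+p["T"][:3,3]
def save(n,img): cv2.imwrite(f"pics/{n}.png",img[...,::-1])
E
python3 - <<'E'
from h import *
o=bot.get_obs();print(o["position"],o["eef_rot"],bot.grip_point_offset)
ps={n:bot.camera(n) for n in("top","side")}
save("a",np.vstack([cv2.resize(ps[n]["img"],(400,300)) for n in ps]) if 0 else ps["top"]["img"]);save("b",ps["side"]["img"])
for n,p in ps.items():
    c=cloud(p);print(n,p["T"][:3,3],p["intrinsics"][0,0])
    for t in("rack","cap_center","rake_grip","rake_toe","tub","core","label_roll"):
        for d in bot.outline_of(t,p)[:4]:
            m=d["mask"]&(p["range_z"]>0);q=c[m]
            print(t,round(d["score"],2),np.round(d["centre"]),np.round(np.median(q,0)),np.round(np.percentile(q,[3,97],axis=0)).tolist() if len(q) else None)
E
```

```text
[145.37592371 504.19623047 230.72432712] [-4.39554356e-01 -3.11023489e+00  1.97103356e-03] 18.700000000000003
top [ 205.178551    -55.70267514 1175.74609599] 583.0451280764948
rack 0.58 [156. 116.] [588. 324. 142.] [[422.0, 134.0, 3.0], [799.0, 408.0, 169.0]]
cap_center 0.51 [223. 382.] [ 478. -178.   10.] [[448.0, -302.0, 2.0], [516.0, -76.0, 71.0]]
rake_grip 0.88 [375. 448.] [ 173. -293.   11.] [[84.0, -318.0, 4.0], [310.0, -266.0, 71.0]]
rake_grip 0.76 [363. 178.] [208. 228.  11.] [[133.0, 189.0, 4.0], [353.0, 281.0, 71.0]]
rake_grip 0.71 [224. 378.] [ 477. -169.   10.] [[448.0, -302.0, 2.0], [515.0, -76.0, 71.0]]
rake_toe 0.9 [377. 446.] [ 168. -293.   10.] [[83.0, -319.0, 1.0], [309.0, -265.0, 71.0]]
rake_toe 0.83 [357. 177.] [216. 230.  10.] [[135.0, 189.0, 4.0], [354.0, 281.0, 71.0]]
rake_toe 0.75 [223. 378.] [ 478. -169.   10.] [[448.0, -301.0, -0.0], [517.0, -74.0, 71.0]]
rake_toe 0.54 [170. 466.] [ 589. -361.    7.] [[509.0, -422.0, 1.0], [660.0, -290.0, 47.0]]
tub 0.86 [171. 465.] [ 589. -361.    6.] [[509.0, -422.0, 1.0], [660.0, -289.0, 47.0]]
core 0.82 [116. 185.] [736.
[... 491 characters left out ...]
 212.] [ 131. -304.   15.] [[81.0, -320.0, 2.0], [308.0, -267.0, 70.0]]
rake_grip 0.57 [209. 174.] [175. 207.  20.] [[130.0, 188.0, 2.0], [350.0, 281.0, 70.0]]
rake_grip 0.55 [268. 358.] [ 469. -123.   21.] [[448.0, -266.0, 4.0], [511.0, -79.0, 70.0]]
rake_toe 0.68 [265. 357.] [ 470. -123.   20.] [[448.0, -272.0, 4.0], [514.0, -78.0, 70.0]]
rake_toe 0.6 [206. 172.] [173. 206.  22.] [[130.0, 188.0, 3.0], [352.0, 276.0, 70.0]]
rake_toe 0.57 [374. 214.] [ 130. -305.   17.] [[82.0, -320.0, 3.0], [309.0, -269.0, 70.0]]
tub 0.65 [327. 479.] [ 591. -352.   16.] [[508.0, -425.0, 3.0], [661.0, -288.0, 47.0]]
label_roll 0.87 [349. 395.] [ 410. -378.   66.] [[372.0, -407.0, 7.0], [461.0, -319.0, 73.0]]
```

View pics/a.png

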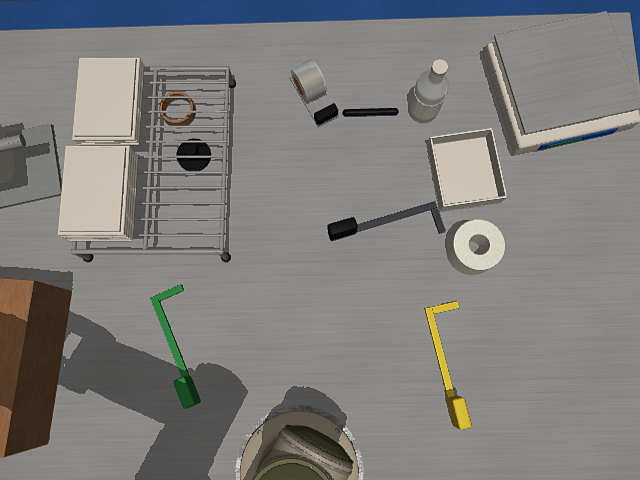

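View pics/b.png

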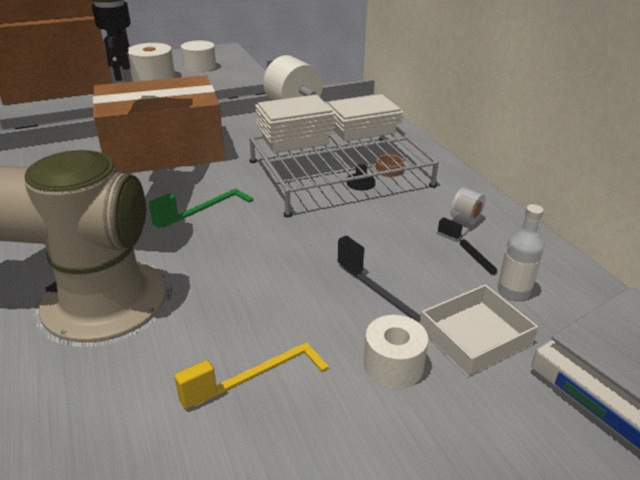

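Top view: three rakes, green (178,360), yellow (448,375), and dark steel with a black grip (342,228). The dark one with the black grip fits the description. The cap lies under the rack at (194,155), the brown core is at (178,108), and the tub is at (467,168). The crop will confirm the rake.

```bash
cat > meas.py <<'E'
from h import *
from scipy.optimize import least_squares
from scipy.spatial import cKDTree
def rakefit(q,g0,a0):
    bar=q[(q[:,2]>3)&(q[:,2]<13)][:,:2]; top=q[(q[:,2]>55)][:,:2]
    def sd(p,cx,cy,hx,hy):
        d=np.abs(p-[cx,cy])-[hx,hy]; return np.hypot(*np.maximum(d,0).T)
    X,Y=np.meshgrid(np.r_[-7:8:3.5],np.r_[32:204:4.]);X2,Y2=np.meshgrid(np.r_[7:60:4.],np.r_[190:205:3.5])
    L=np.r_[np.c_[X.ravel(),Y.ravel()],np.c_[X2.ravel(),Y2.ravel()]];T=cKDTree(bar)
    GX,GY=np.meshgrid(np.r_[-12:13:4.],np.r_[-28:29:4.]);G=np.c_[GX.ravel(),GY.ravel()];TG=cKDTree(top)
    def f(s):
        ey=np.array([np.cos(s[2]),np.sin(s[2])]);ex=np.array([ey[1],-ey[0]]);M=np.c_[ex,ey]
        lb=(bar-s[:2])@M;lt=(top-s[:2])@M
        r=np.minimum(np.minimum(sd(lb,0,102,7,102),sd(lb,33,197,27,7)),15)
        return np.r_[r/np.sqrt(len(r)),sd(lt,0,0,12,28)/np.sqrt(len(lt)),np.minimum(T.query(L@M.T+s[:2])[0],15)/np.sqrt(len(L)),TG.query(G@M.T+s[:2])[0]/np.sqrt(len(G))]
    r=least_squares(f,[*g0,a0],diff_step=1e-3,x_scale=[10,10,.1]);return r.x,r.cost
def rect(q):
    return cv2.minAreaRect(q[:,:2].astype(np.float32))
E
python3 - <<'E'
from meas import *
p=bot.camera("top");s=bot.camera("side");c=cloud(p);cs=cloud(s)
save("c",cv2.resize(p["img"][110:290,310:530],None,fx=3,fy=3))
def box(c,lo,hi): return c[np.all((c>lo)&(c<hi),-1)]
for n,cc in(("top",c),("side",cs)):
    q=box(cc,[430,-290,-5],[520,-60,80])
    # keep dark pixels
    im=(p if n=="top" else s)["img"].astype(int).max(-1)
    m=np.all((cc>[425,-275,2])&(cc<[525,-50,80]),-1)&(im<110);q=cc[m]
    x,cost=rakefit(q,[460,-95],np.arctan2(-1,.25)); print(n,"rake",np.round(x[:2],1),round(x[2],3),round(cost,2),len(q))
    q=box(cc,[380,100,63],[840,460,78]);print("rack",rect(q),len(q))
    q=box(cc,[490,-440,35],[680,-270,52]);print("tub",rect(q))
    im3=(p if n=="top" else s)["img"].astype(int)
    m=np.all((cc>[570,140,38])&(cc<[700,300,54]),-1);print("hubtop",np.round(np.median(cc[m],0)),m.sum())
    m=np.all((cc>[570,140,8])&(cc<[700,300,16]),-1);q=cc[m];print("disc",cv2.minEnclosingCircle(q[:,:2].astype(np.float32)),m.sum())
    m=np.all((cc>[680,140,20])&(cc<[800,300,40]),-1);q=cc[m];print("core",cv2.minEnclosingCircle(q[:,:2].astype(np.float32)),m.sum())
# front rail
q=box(c,[400,100,60],[830,160,80])
b=[];
for x0 in range(430,800,20):
    k=q[(abs(q[:,0]-x0)<10)]; 
    if len(k)>5: b.append((x0,np.percentile(k[:,1],3)))
print(np.round(b).tolist(),np.polyfit(*np.array(b).T,1))
E
```

```text
top rake [461.3 -94.1] -1.281 31.05 1026
rack ((614.330322265625, 277.5198059082031), (297.12957763671875, 395.1426696777344), 88.47813415527344) 4457
tub ((585.0899658203125, -356.3852844238281), (151.55616760253906, 133.1162109375), 7.393324375152588)
hubtop [637. 208.  48.] 149
disc ((634.1161499023438, 218.43690490722656), 45.66291809082031) 530
core ((737.6276245117188, 243.4245147705078), 36.96630859375) 325
side rake [462.  -94.2] -1.277 33.2 1376
rack ((615.0859375, 276.8781433105469), (300.68499755859375, 396.6323547363281), 88.2463150024414) 2265
tub ((586.2701416015625, -354.7170104980469), (155.0426788330078, 133.44940185546875), 6.994184970855713)
hubtop [639. 205.  48.] 72
disc ((638.6846923828125, 207.13723754882812), 38.456939697265625) 208
core ((740.8484497070312, 242.92076110839844), 39.181602478027344) 217
[[430.0, 134.0], [450.0, 134.0], [470.0, 133.0], [490.0, 133.0], [510.0, 133.0], [530.0, 132.0], [550.0, 131.0], [570.0, 131.0], [590.0, 131.0], [610.0, 130.0], [630.0, 130.0], [650.0, 130.0], [670.0, 129.0], [690.0, 128.0], [710.0, 128.0], [730.0, 126.0], [750.0, 126.0], [770.0, 127.0], [790.0, 125.0]] [-2.45130512e-02  1.45147495e+02]
```

View pics/c.png

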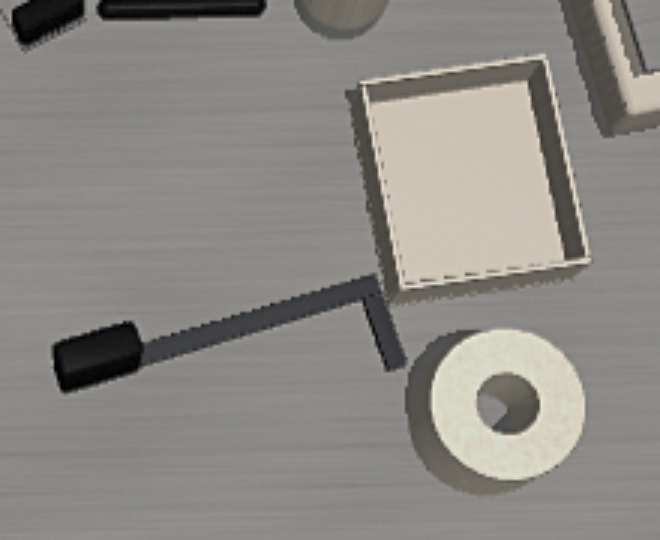

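The crop confirms the rake: dark steel L, black grip block at crop (95,355), i.e. top (342,228). Its toe lies just beside the tub corner, so I'll lift it straight up. I'm checking its yaw separately and planning the approach.

```bash
cat > plan.py <<'E'
import sys
from h import *
# plan x y z yawdeg [n]: prints rows from measured pose (yaw = heading of tool y)
def pose():
    o=bot.get_obs();Rm=R.from_rotvec(o["eef_rot"]).as_matrix();return np.array(o["position"]),Rm
def yaw(Rm): return np.degrees(np.arctan2(Rm[1,1],Rm[0,1]))
if __name__=="__main__":
    P,Rm=pose();t=np.array(list(map(float,sys.argv[1:4])));y0=yaw(Rm);dy=float(sys.argv[4])-y0
    if len(sys.argv)<=5 or sys.argv[5]!='ccw':
        dy=(dy+180)%360-180
    if len(sys.argv)>5 and sys.argv[5]=='cw' and dy>0: dy-=360
    if len(sys.argv)>5 and sys.argv[5]=='ccw': dy%=360
    d=t-P;n=max(1,int(np.ceil(max(np.linalg.norm(d)/48,abs(dy)/8.4))))
    print("at",np.round(P,1),"yaw",round(y0,1),"tilt",round(np.degrees(np.arccos(min(1,-Rm[2,2]))),2),"n",n,"turn",round(-dy/n/180,4))
    out=[]
    for i in range(n):
        a=np.radians(y0+dy*i/n);M=np.array([[-np.sin(a),np.cos(a),0],[np.cos(a),np.sin(a),0],[0,0,-1]])
        out.append(np.round(M@d/n/750,4).tolist())
    for i in range(0,n,5): print(str(out[i:i+5]).replace(" ",""))
E
python3 - <<'E'
from meas import *
p=bot.camera("top");c=cloud(p);im=p["img"].max(-1)
m=np.all((c>[425,-275,2])&(c<[525,-50,80]),-1)&(im<110)
top=c[m&(c[...,2]>60)];print("griprect",rect(top),len(top))
st=c[m&(c[...,2]<14)&(c[...,1]<-135)&(c[...,1]>-265)];vx=cv2.fitLine(st[:,:2].astype(np.float32),cv2.DIST_HUBER,0,.01,.01).ravel();print(vx,np.degrees(np.arctan2(vx[1],vx[0])))
E
python3 plan.py 461 -94 150 -163 cw
```

```text
griprect ((462.7967834472656, -98.18324279785156), (24.69402313232422, 56.11680603027344), 16.617576599121094) 353
[ 2.7336290e-01 -9.6191096e-01  4.9158862e+02 -2.0043373e+02] -74.13552
at [145.5 504.4 231.3] yaw 73.9 tilt 0.0 n 29 turn 0.0454
[[-0.0216,-0.0224,0.0037],[-0.0245,-0.0191,0.0037],[-0.027,-0.0154,0.0037],[-0.0289,-0.0115,0.0037],[-0.0303,-0.0072,0.0037]]
[[-0.031,-0.0029,0.0037],[-0.0311,0.0016,0.0037],[-0.0305,0.006,0.0037],[-0.0294,0.0102,0.0037],[-0.0276,0.0143,0.0037]]
[[-0.0253,0.0181,0.0037],[-0.0225,0.0215,0.0037],[-0.0192,0.0245,0.0037],[-0.0155,0.027,0.0037],[-0.0115,0.0289,0.0037]]
[[-0.0073,0.0302,0.0037],[-0.0029,0.031,0.0037],[0.0015,0.0311,0.0037],[0.0059,0.0305,0.0037],[0.0102,0.0294,0.0037]]
[[0.0143,0.0276,0.0037],[0.018,0.0253,0.0037],[0.0215,0.0225,0.0037],[0.0244,0.0192,0.0037],[0.0269,0.0156,0.0037]]
[[0.0289,0.0116,0.0037],[0.0302,0.0074,0.0037],[0.031,0.003,0.0037],[0.0311,-0.0014,0.0037]]
```

```bash
python3 -m crank '{"claw":[-1,-1,-1,-1,-1],"delta_pos":[[-0.022,-0.022,0],[-0.025,-0.019,0],[-0.027,-0.015,0],[-0.029,-0.012,0],[-0.03,-0.007,0]],"turn":[0.046,0.046,0.046,0.046,0.046]}' 100 | tail -1
python3 -m crank '{"claw":[-1,-1,-1,-1,-1],"delta_pos":[[-0.031,-0.003,0],[-0.031,0.002,0],[-0.031,0.006,0],[-0.029,0.01,0],[-0.028,0.014,0]],"turn":[0.046,0.046,0.046,0.046,0.046]}' | tail -1
python3 plan.py 463 -98 160 -164 cw
```

```text
opening: 85.4
opening: 85.4
at [250.8 288.7 231.2] yaw -11.7 tilt 0.11 n 19 turn 0.0445
[[-0.0236,0.0201,0.005],[-0.0205,0.0232,0.005],[-0.0171,0.0258,0.005],[-0.0133,0.0279,0.005],[-0.0093,0.0295,0.005]]
[[-0.0051,0.0305,0.005],[-0.0008,0.0309,0.005],[0.0035,0.0308,0.005],[0.0078,0.03,0.005],[0.0119,0.0286,0.005]]
[[0.0158,0.0266,0.005],[0.0193,0.0242,0.005],[0.0225,0.0213,0.005],[0.0252,0.0179,0.005],[0.0275,0.0142,0.005]]
[[0.0292,0.0102,0.005],[0.0304,0.0061,0.005],[0.0309,0.0018,0.005],[0.0308,-0.0026,0.005]]
```

```bash
python3 -m crank '{"claw":[-1,-1,-1,-1,-1],"delta_pos":[[-0.024,0.02,0.005],[-0.02,0.023,0.005],[-0.017,0.026,0.005],[-0.013,0.028,0.005],[-0.009,0.03,0.005]],"turn":[0.045,0.045,0.045,0.045,0.045]}' | tail -1
python3 -m crank '{"claw":[-1,-1,-1,-1,-1],"delta_pos":[[-0.005,0.03,0.005],[-0.001,0.031,0.005],[0.0035,0.031,0.005],[0.008,0.03,0.005],[0.012,0.029,0.005]],"turn":[0.045,0.045,0.045,0.045,0.045]}' | tail -1
python3 -m crank '{"claw":[-1,-1,-1,-1,-1],"delta_pos":[[0.016,0.027,0.005],[0.019,0.024,0.005],[0.022,0.021,0.005],[0.025,0.018,0.005],[0.0275,0.014,0.005]],"turn":[0.045,0.045,0.045,0.045,0.045]}' | tail -1
python3 -m crank '{"claw":[-1,-1,-1,-1,-1],"delta_pos":[[0.029,0.01,0.005],[0.03,0.006,0.005],[0.031,0.002,0.005],[0.031,-0.0026,0.005],[0,0,0]],"turn":[0.045,0.045,0.045,0.044,0]}' | tail -1
python3 plan.py 463 -98 90 -164
python3 - <<'E'
from meas import *
o=bot.get_obs();print(np.round(o["joints"],2))
w=bot.camera("wrist");c=cloud(w);print(w["T"][:3,3]);im=w["img"].max(-1)
top=c[(c[...,2]>60)&(c[...,2]<74)&np.all((c[...,:2]>[420,-150])&(c[...,:2]<[510,-50]),-1)];print(rect(top),len(top))
E
```

```text
opening: 85.4
opening: 85.5
opening: 85.3
opening: 85.5
at [ 443.8 -130.6  159.9] yaw -172.4 tilt 0.61 n 2 turn -0.0234
[[-0.0199,-0.0156,0.0466],[-0.0187,-0.017,0.0466]]
[-0.54  0.25  1.79  0.01  1.1   2.46]
[ 451.91365191 -200.11734748  302.70228396]
((464.17596435546875, -95.34483337402344), (24.398483276367188, 55.7772216796875), 15.42398738861084) 2466
```

```bash
python3 -m crank '{"claw":[-1,-1,-1,-1],"delta_pos":[[-0.02,-0.016,0.03],[-0.019,-0.017,0.03],[0,0,0],[0,0,0]],"turn":[-0.0234,-0.0234,0,0]}' | tail -1
python3 plan.py 464 -96.5 24 -164
```

```text
opening: 85.5
at [463.2 -93.6 115.7] yaw -163.0 tilt 0.69 n 2 turn 0.0028
[[0.002,0.0,0.0611],[0.002,0.0,0.0611]]
```

```bash
python3 -m crank '{"claw":[-1,-1,-1,-1],"delta_pos":[[0.002,0,0.06],[0.002,0,0.0],[0,0,0.05],[0,0,0]],"turn":[0.003,0.003,0,0]}'
python3 plan.py 464 -96.5 25 -164
```

```text
clock: 4.8
position: [467.3, -98.4, 37.9]
eef_rot: [-2.498, 1.888, -0.027]
contact_force: [-0.9, 0.3, -0.1]
opening: 85.5
at [467.3 -98.4  37.9] yaw -164.2 tilt 1.12 n 1 turn -0.0009
[[-0.0037,0.0036,0.0172]]
```

```bash
sed -i 's/"tilt",round(np.degrees(np.arccos(min(1,-Rm\[2,2\]))),2)/"toolz",np.round(Rm[:,2],4)/' plan.py
python3 -m crank '{"claw":[-1,-1],"delta_pos":[[-0.004,0.0035,0.017],[0,0,0]],"turn":[0,0]}' >/dev/null; python3 plan.py 464 -96.5 25 -164
python3 -m crank '{"claw":[1,1,1,1,1],"delta_pos":[[0,0,0],[0,0,0],[0,0,0],[0,0,0],[0,0,0]],"turn":[0,0,0,0,0]}' 110
python3 plan.py 464 -96.5 25 -164
```

```text
at [466.5 -97.9  30.3] yaw -164.2 toolz [ 0.0248 -0.0052 -0.9997] n 1 turn -0.0012
[[-0.0027,0.0026,0.0071]]
clock: 5.5
position: [469.8, -99.9, 37.9]
eef_rot: [-2.495, 1.888, -0.052]
contact_force: [-0.3, 0.5, -1.3]
opening: 22.5
at [469.8 -99.9  37.9] yaw -164.2 toolz [ 0.034  -0.01   -0.9994] n 1 turn -0.0012
[[-0.0064,0.0063,0.0172]]
```

```bash
python3 -m crank '{"claw":[1,1,1,1],"delta_pos":[[0,0,-0.05],[0,0,-0.06],[0,0,-0.04],[0,0,0]],"turn":[0,0,0,0]}'
python3 plan.py 464 -96.5 150 -164
python3 - <<'E'
from meas import *
s=bot.camera("side");p=bot.camera("top")
save("d",s["img"][150:400,200:600])
for q in (s,p):
    c=cloud(q);im=q["img"].max(-1)
    m=np.all((c>[425,-275,60])&(c<[535,-130,150]),-1)&(im<110);k=c[m]
    if len(k)>20:
        A=np.c_[k[:,:2]-[490,-200],np.ones(len(k))];f=np.linalg.lstsq(A,k[:,2],rcond=None)[0];print(np.round(f,3),len(k),np.round(rect(k),1) if 0 else "")
E
```

```text
clock: 5.9
position: [464.4, -98.0, 152.7]
eef_rot: [-2.495, 1.889, -0.042]
contact_force: [-0.2, -0.2, -4.0]
opening: 22.4
at [464.4 -98.  152.7] yaw -164.2 toolz [ 0.0283 -0.0068 -0.9996] n 1 turn -0.0013
[[-0.0021,0.0,0.0036]]
[2.16000e-01 6.70000e-02 1.22403e+02] 566 
[8.10000e-02 2.90000e-02 1.20611e+02] 379
```

View pics/d.png

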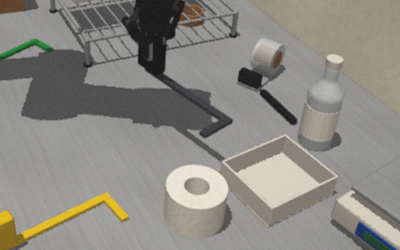

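```bash
python3 plan.py 525 -98 150 -1.4 ccw
```

```text
at [462.9 -97.3 149. ] yaw -164.2 toolz [ 0.0225 -0.004  -0.9997] n 20 turn -0.0452
[[0.0012,-0.004,-0.0001],[0.0017,-0.0038,-0.0001],[0.0022,-0.0035,-0.0001],[0.0027,-0.0031,-0.0001],[0.0031,-0.0027,-0.0001]]
[[0.0035,-0.0022,-0.0001],[0.0038,-0.0017,-0.0001],[0.004,-0.0012,-0.0001],[0.0041,-0.0006,-0.0001],[0.0041,-0.0,-0.0001]]
[[0.0041,0.0006,-0.0001],[0.004,0.0011,-0.0001],[0.0038,0.0017,-0.0001],[0.0035,0.0022,-0.0001],[0.0032,0.0027,-0.0001]]
[[0.0027,0.0031,-0.0001],[0.0023,0.0035,-0.0001],[0.0018,0.0037,-0.0001],[0.0012,0.004,-0.0001],[0.0006,0.0041,-0.0001]]
```

```bash
python3 -m crank '{"claw":[1,1,1,1,1],"delta_pos":[[0.001,-0.004,-0.002],[0.002,-0.004,-0.002],[0.002,-0.0035,-0.002],[0.003,-0.003,-0.002],[0.003,-0.003,-0.002]],"turn":[-0.045,-0.045,-0.045,-0.045,-0.045]}' | sed -n 2p
python3 -m crank '{"claw":[1,1,1,1,1],"delta_pos":[[0.0035,-0.002,-0.001],[0.004,-0.002,-0.001],[0.004,-0.001,-0.001],[0.004,-0.001,-0.001],[0.004,0,-0.001]],"turn":[-0.045,-0.045,-0.045,-0.045,-0.045]}' | sed -n 2p
python3 plan.py 525 -98 150 -1.4 ccw
```

```text
position: [474.3, -95.1, 146.2]
position: [485.6, -92.6, 138.1]
at [485.6 -92.6 138.1] yaw -80.1 toolz [-0.0159  0.0141 -0.9998] n 10 turn -0.0437
[[0.0051,0.0016,-0.0016],[0.0048,0.0023,-0.0016],[0.0044,0.0029,-0.0016],[0.004,0.0035,-0.0016],[0.0035,0.004,-0.0016]]
[[0.0029,0.0044,-0.0016],[0.0023,0.0048,-0.0016],[0.0016,0.0051,-0.0016],[0.0009,0.0052,-0.0016],[0.0001,0.0053,-0.0016]]
```

```bash
python3 -m crank '{"claw":[1,1,1,1,1],"delta_pos":[[0.005,0.002,-0.004],[0.005,0.002,-0.004],[0.0045,0.003,-0.004],[0.004,0.0035,-0.004],[0.0035,0.004,-0.004]],"turn":[-0.044,-0.044,-0.044,-0.044,-0.044]}' | sed -n 2p
python3 -m crank '{"claw":[1,1,1,1,1],"delta_pos":[[0.003,0.0045,-0.003],[0.002,0.005,-0.003],[0.0015,0.005,-0.003],[0.001,0.005,-0.003],[0,0.005,-0.002]],"turn":[-0.044,-0.044,-0.044,-0.044,-0.044]}' | sed -n 2p
python3 plan.py 525 -98 150 -1.4 
cat > look.py <<'E'
from meas import *
from plan import pose,yaw
P,Rm=pose();a=np.radians(yaw(Rm)+90);ey=np.array([np.cos(a),np.sin(a)]);ex=np.array([ey[1],-ey[0]])
for n in("top","side"):
    q=bot.camera(n);c=cloud(q);im=q["img"].max(-1)
    l=np.stack([(c[...,:2]-P[:2])@ex,(c[...,:2]-P[:2])@ey],-1)
    m=(l[...,0]>-40)&(l[...,0]<90)&(l[...,1]>45)&(l[...,1]<235)&(c[...,2]>(P[2]-80))&(c[...,2]>4)&(c[...,2]<P[2]-5)&(im<110)
    L=l[m];z=c[m][:,2]
    st=L[:,1]<180
    if st.sum()>20:
        f=np.polyfit(L[st,1],L[st,0],1);g=np.polyfit(L[st,1],z[st],1);t=~st
        print(n,"stem off",np.round(np.polyval(f,[0,150]),1),"zstem@60,150",np.round(np.polyval(g,[60,150]),1),"toe tip x,end y,z",np.round([np.percentile(L[t,0],97),np.percentile(L[t,1],97),np.median(z[t])],1) if t.sum()>5 else None,"yaw",round(yaw(Rm),1))
E
python3 look.py
```

```text
position: [501.6, -93.4, 140.5]
position: [517.8, -94.0, 138.0]
at [517.8 -94.  138. ] yaw 2.5 toolz [-0.0565  0.0311 -0.9979] n 1 turn 0.0218
[[-0.0057,0.0094,-0.016]]
top stem off [ 9.2 -0.5] zstem@60,150 [110.9 111. ] toe tip x,end y,z [ 59.8 228.7 110.1] yaw 2.5
side stem off [-2.6 -2.5] zstem@60,150 [109.3 110.7] toe tip x,end y,z [ 71.5 232.5 109. ] yaw 2.5
```

```bash
sed -i 's/(c\[...,2\]>(P\[2\]-80))/(c[...,2]>(P[2]-45))\&(c[...,2]<P[2]-12)/' look.py
python3 -m crank '{"claw":[1,1,1,1],"delta_pos":[[-0.006,0.008,0.03],[0,0,0.05],[0,0,0.03],[0,0,0]],"turn":[0.02,0,0,0]}' | sed -n 2,4p
python3 look.py; python3 plan.py 525 -98 40 -1.4
```

```text
position: [517.1, -95.1, 48.2]
eef_rot: [-2.221, -2.126, 0.034]
contact_force: [-0.4, -0.4, -2.3]
top stem off [ 7.8 -0.6] zstem@60,150 [20.6 20.4] toe tip x,end y,z [ 56.8 224.7  19.3] yaw -2.5
side stem off [ 2.1 -1.7] zstem@60,150 [18.1 21.5] toe tip x,end y,z [ 24.3 227.6  21.6] yaw -2.5
at [518.8 -95.8  51.2] yaw -2.4 toolz [-0.0571  0.0312 -0.9979] n 1 turn -0.0054
[[-0.0027,0.0083,0.0149]]
```

```bash
python3 - <<'E'
from h import *
p=bot.camera("top");im=cv2.resize(p["img"][100:300,170:350],None,fx=4,fy=4)[:600*4//3];save("e",cv2.resize(im,(540,600)))
c=cloud(p)
for r in range(184,232,3): print(r,[ (int(c[r,k,0]),int(c[r,k,1]),int(c[r,k,2])) for k in (228,234,240,246)])
E
```

```text
184 [(574, 136, 1), (576, 124, -3), (573, 110, 4), (566, 95, 24)]
187 [(568, 136, 1), (567, 123, 4), (567, 111, 1), (561, 96, 21)]
190 [(562, 137, -1), (561, 124, 0), (560, 111, 2), (554, 96, 21)]
193 [(555, 136, 0), (555, 124, -1), (554, 111, 1), (547, 95, 25)]
196 [(550, 137, -4), (548, 124, 0), (550, 112, -5), (541, 95, 23)]
199 [(542, 136, 0), (542, 124, 0), (542, 111, 0), (535, 96, 20)]
202 [(535, 136, 1), (536, 124, -3), (536, 111, -3), (528, 95, 23)]
205 [(529, 136, 0), (529, 124, 0), (530, 112, -3), (522, 95, 22)]
208 [(524, 137, -3), (522, 123, 0), (522, 111, 0), (521, 98, 3)]
211 [(515, 135, 4), (515, 123, 2), (515, 110, 3), (516, 99, -1)]
214 [(510, 136, 1), (509, 123, 2), (510, 111, -3), (509, 98, 0)]
217 [(503, 136, 1), (503, 124, 0), (502, 111, 2), (502, 98, 1)]
220 [(497, 136, 1), (497, 123, 0), (496, 111, 0), (496, 98, 0)]
223 [(490, 135, 2), (490, 123, 1), (490, 111, 1), (490, 98, 0)]
226 [(483, 135, 4), (484, 123, 0), (484, 111, 0), (483, 98, 2)]
229 [(477, 136, 1), (477, 123, 0), (477, 111, 2), (477, 98, 0)]
```

View pics/e.png

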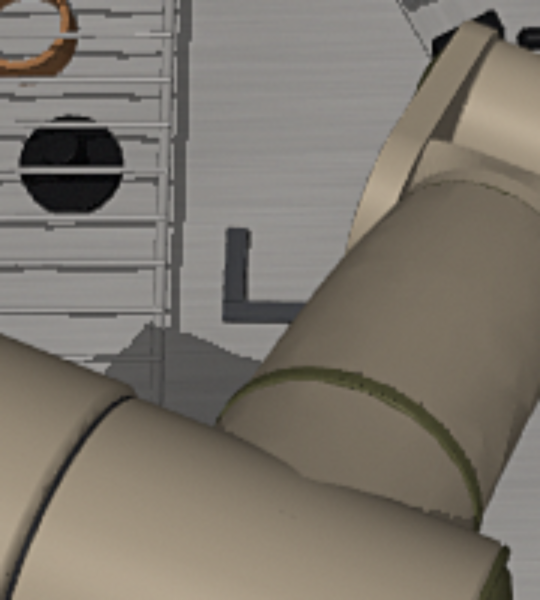

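```bash
python3 - <<'E'
from h import *
print(np.round(bot.get_obs()["joints"],2))
p=bot.camera("top");c=cloud(p).reshape(-1,3)
k=c[(c[:,2]>190)]
for x0 in range(0,700,100):
    a=k[abs(k[:,0]-x0)<50]
    for y0 in range(-300,400,100):
        b=a[abs(a[:,1]-y0)<50]
        if len(b)>30: print((x0,y0),np.round(np.percentile(b[:,2],[5,95])))
E
python3 plan.py 521 -96 40 -1
```

```text
[-0.41  0.56  1.64  0.01  1.   -0.37]
(0, -100) [200. 276.]
(0, 0) [275. 289.]
(0, 100) [261. 267.]
(0, 200) [241. 265.]
(0, 300) [224. 244.]
(100, 0) [206. 282.]
(100, 100) [214. 266.]
(100, 200) [253. 367.]
(100, 300) [240. 273.]
(200, -100) [ 603. 1176.]
(200, 0) [594. 631.]
(200, 100) [379. 618.]
(200, 200) [383. 534.]
(300, -100) [497. 625.]
(300, 0) [557. 631.]
(300, 100) [607. 634.]
(300, 200) [555. 634.]
(400, -100) [393. 519.]
(400, 0) [457. 550.]
(400, 100) [590. 623.]
(400, 200) [613. 628.]
(500, -200) [314. 369.]
(500, -100) [341. 428.]
(500, 0) [382. 435.]
(600, -100) [331. 362.]
at [520.  -96.2  52.8] yaw -2.3 toolz [-0.0536  0.0296 -0.9981] n 1 turn -0.0073
[[0.0003,0.0014,0.017]]
```

```bash
python3 - <<'E'
s=open('plan.py').read()
i=s.index("a=np.radians(y0+dy*i/n);");j=s.index("\n",i)
s=s[:i]+"M=(R.from_rotvec([0,0,np.radians(dy*i/n)]).as_matrix()@Rm).T"+s[j:]
open('plan.py','w').write(s)
E
python3 -m crank '{"claw":[1,1],"delta_pos":[[0,0.001,0.016],[0,0,0]],"turn":[0,0]}' | sed -n 2,4p
python3 plan.py 521 70 40 -1
```

```text
position: [521.1, -96.3, 41.7]
eef_rot: [-2.228, -2.136, 0.026]
contact_force: [0.2, 1.1, -3.4]
at [521.1 -96.3  41.7] yaw -2.4 toolz [-0.0502  0.0282 -0.9983] n 4 turn -0.0019
[[0.0553,-0.0023,0.0021],[0.0553,-0.002,0.0021],[0.0554,-0.0016,0.0021],[0.0554,-0.0013,0.0021]]
```

```bash
python3 -m crank '{"claw":[1,1],"delta_pos":[[0.055,-0.002,0.002],[0.055,-0.002,0.002]],"turn":[-0.002,-0.002]}' | sed -n 2,4p
python3 plan.py 521 70 40 -1
```

```text
position: [522.6, -16.0, 41.7]
eef_rot: [-2.225, -2.144, 0.023]
contact_force: [-0.1, 0.4, -2.8]
at [522.6 -16.   41.7] yaw -2.1 toolz [-0.0468  0.0267 -0.9985] n 2 turn -0.003
[[0.0572,-0.0031,0.0027],[0.0572,-0.0025,0.0027]]
```

```bash
python3 -m crank '{"claw":[1,1,1],"delta_pos":[[0.057,-0.003,0.003],[0.055,-0.002,0.003],[0,0,0.001]],"turn":[-0.003,-0.003,0]}' | sed -n 2,4p
python3 plan.py 582 70 40 -1
python3 - <<'E'
from h import *
s=bot.camera("side");p=bot.camera("top")
a=cv2.resize(p["img"][90:270,150:330],(400,400));b=cv2.resize(s["img"][120:240,260:440],(600,400))[:, :400]
save("f",np.hstack([a,cv2.resize(s["img"][130:230,300:400],(400,400))]))
E
```

```text
position: [521.3, 74.7, 39.9]
eef_rot: [-2.202, -2.169, 0.019]
contact_force: [0.4, -0.9, -2.6]
at [521.3  74.7  39.9] yaw -0.8 toolz [-0.0442  0.027  -0.9987] n 2 turn 0.0004
[[-0.0025,0.0404,-0.0019],[-0.0025,0.0404,-0.0019]]
```

View pics/f.png

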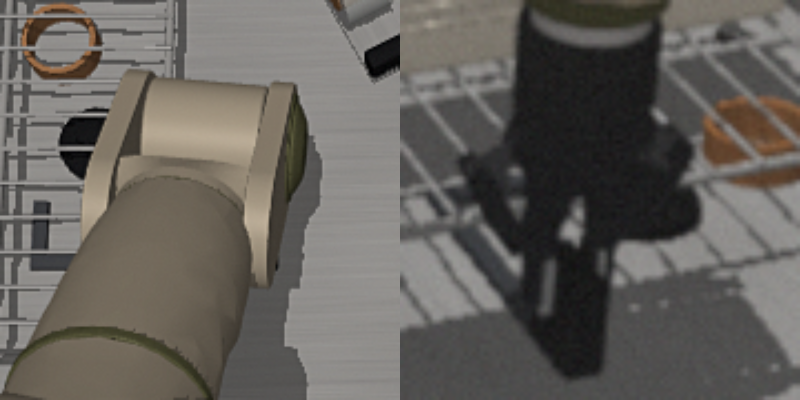

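```bash
python3 -m crank '{"claw":[1,1,1],"delta_pos":[[-0.002,0.042,-0.001],[-0.001,0.042,-0.001],[0,0.003,0]],"turn":[0,0,0]}' | sed -n 2,4p
python3 plan.py 589 75 40 -1
```

```text
position: [589.0, 64.2, 38.9]
eef_rot: [-2.211, -2.163, 0.021]
contact_force: [-0.9, -0.3, -2.9]
at [589.   64.2  38.9] yaw -1.2 toolz [-0.0438  0.0254 -0.9987] n 1 turn -0.0013
[[0.0145,-0.0004,-0.0011]]
```

```bash
python3 -m crank '{"claw":[1,1,1,1,1],"delta_pos":[[-0.015,0,0],[-0.018,0,0],[-0.02,0,0],[-0.02,0,0],[-0.02,0,0]],"turn":[0,0,0,0,0]}' | sed -n 2,4p
python3 plan.py 589 -95 39.5 -1
python3 - <<'E'
from h import *
for n in("top","side"):
    p=bot.camera(n);d=bot.outline_of("cap_center",p);c=cloud(p)
    for e in d[:2]:
        q=c[e["mask"]&(p["range_z"]>0)];print(n,round(e["score"],2),e["centre"],np.round(np.median(q,0)),np.round(np.percentile(q,[3,97],axis=0)).tolist())
E
```

```text
position: [586.0, -12.6, 37.9]
eef_rot: [-2.213, -2.159, 0.02]
contact_force: [-0.6, 2.9, 1.5]
at [586.  -12.6  37.9] yaw -1.4 toolz [-0.0436  0.0267 -0.9987] n 2 turn -0.0011
[[-0.0548,0.0033,-0.0026],[-0.0548,0.0031,-0.0026]]
top 0.7 [153.7, 225.8] [636. 131.  14.] [[607.0, 116.0, 8.0], [671.0, 164.0, 50.0]]
side 0.53 [196.3, 366.2] [611. 124.  14.] [[539.0, -12.0, 2.0], [657.0, 156.0, 115.0]]
```

```bash
python3 -m crank '{"claw":[1,1,1,1],"delta_pos":[[-0.02,0.001,-0.002],[-0.025,0.001,-0.001],[-0.025,0.001,-0.001],[-0.025,0,-0.001]],"turn":[0,0,0,0]}' | sed -n 2,4p
python3 -m crank '{"claw":[1,1,1],"delta_pos":[[-0.015,0,-0.001],[-0.01,0,-0.001],[0,0,0]],"turn":[0,0,0]}' | sed -n 2,4p
python3 plan.py 589 -95 39.5 -1
python3 - <<'E'
from h import *
p=bot.camera("top");save("g",cv2.resize(p["img"][90:290,150:400],(750,600)))
for n in("top","side"):
    p=bot.camera(n);d=bot.outline_of("cap_center",p);c=cloud(p)
    for e in d[:2]:
        q=c[e["mask"]&(p["range_z"]>0)];print(n,round(e["score"],2),e["centre"],np.round(np.median(q,0)),np.round(np.percentile(q,[3,97],axis=0)).tolist())
E
```

```text
position: [586.1, -83.4, 38.4]
eef_rot: [-2.205, -2.164, 0.022]
contact_force: [0.3, 0.8, -2.3]
position: [585.1, -105.1, 38.6]
eef_rot: [-2.205, -2.162, 0.024]
contact_force: [-0.3, 0.3, -2.6]
at [ 585.1 -105.1   38.6] yaw -1.1 toolz [-0.0486  0.0274 -0.9984] n 1 turn -0.0006
[[0.0137,0.0048,-0.0011]]
top 0.93 [150.1, 270.1] [633.  39.  13.] [[605.0, 11.0, 8.0], [669.0, 69.0, 50.0]]
side 0.7 [216.2, 380.9] [612.  36.  14.] [[567.0, -90.0, 3.0], [640.0, 58.0, 105.0]]
side 0.37 [349.8, 395.4] [ 409. -379.   66.] [[372.0, -407.0, 7.0], [459.0, -321.0, 73.0]]
```

View pics/g.png

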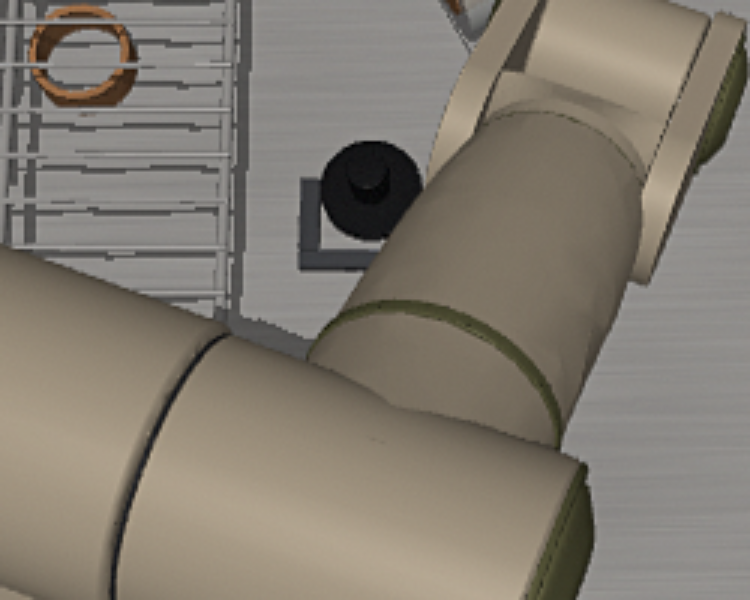

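The cap is out at crop (370,190), about 90 mm in front of the rack edge, sitting in the rake's L. I'll back the rake off a little, lay it down here and release.

```bash
python3 -m crank '{"claw":[1,1,1],"delta_pos":[[0.008,-0.003,0],[0,0,0.003],[0,0,0.001]],"turn":[0,0,0]}' | sed -n 2,4p
python3 -m crank '{"claw":[-0.4,-0.4,-0.4,-0.4],"delta_pos":[[0,0,0],[0,0,0],[0,0,0],[0,0,0]],"turn":[0,0,0,0]}' | sed -n 2,5p
python3 plan.py 585 -102 180 -1
```

```text
position: [583.1, -95.9, 38.0]
eef_rot: [-2.202, -2.166, 0.024]
contact_force: [-1.4, -3.5, 3.0]
position: [583.7, -95.1, 38.7]
eef_rot: [-2.202, -2.168, 0.022]
contact_force: [-0.5, 0.4, 0.8]
opening: 59.4
at [583.7 -95.1  38.7] yaw -0.9 toolz [-0.0457  0.0264 -0.9986] n 3 turn 0.0003
[[-0.0014,-0.0023,-0.0628],[-0.0014,-0.0023,-0.0628],[-0.0014,-0.0023,-0.0628]]
```

```bash
python3 -m crank '{"claw":[-0.5,-0.5,-0.5,-0.5],"delta_pos":[[-0.001,-0.002,-0.063],[-0.001,-0.002,-0.063],[-0.001,-0.002,-0.05],[0,0,0]],"turn":[0,0,0,0]}' | sed -n 2,5p
python3 - <<'E'
from meas import *
for n in("top","side"):
    p=bot.camera(n);c=cloud(p);im=p["img"].max(-1)
    m=np.all((c>[570,-20,42])&(c<[700,100,54]),-1);print(n,"hubtop",np.round(np.median(c[m],0)),m.sum())
    if m.sum(): print(cv2.minEnclosingCircle(c[m][:,:2].astype(np.float32)))
    for e in bot.outline_of("cap_center",p)[:1]: 
        q=c[e["mask"]&(p["range_z"]>0)];k=q[(q[:,2]>8)&(q[:,2]<16)];print(round(e["score"],2),e["centre"],cv2.minEnclosingCircle(k[:,:2].astype(np.float32)))
    m=np.all((c>[520,-160,2])&(c<[690,110,12]),-1)&(im<110);k=c[m]; print("rake bar z",np.round(np.percentile(k[:,2],[5,50,95]),1),np.round(np.percentile(k,[3,97],axis=0)).tolist())
E
python3 plan.py 636 40 100 5
```

```text
position: [584.8, -100.7, 174.1]
eef_rot: [-2.2, -2.166, 0.024]
contact_force: [-0.1, -0.5, -1.0]
opening: 64.1
top hubtop [638.  42.  48.] 112
((638.4281616210938, 41.24537658691406), 14.022430419921875)
0.6 [147.8, 264.3] ((641.192138671875, 45.8904914855957), 33.80747985839844)
rake bar z [ 4.6  9.  11.7] [[579.0, 38.0, 4.0], [670.0, 100.0, 12.0]]
side hubtop [636.  37.  49.] 90
((638.6541748046875, 40.07819366455078), 15.429542541503906)
0.72 [217.1, 393.8] ((638.4518432617188, 41.35330581665039), 38.96056365966797)
rake bar z [ 2.1  3.7 11.2] [[527.0, -144.0, 2.0], [684.0, 94.0, 12.0]]
at [582.3 -99.7 167.3] yaw -0.8 toolz [-0.0598  0.0321 -0.9977] n 4 turn -0.0081
[[0.0461,0.0185,0.0228],[0.0457,0.0197,0.0227],[0.0452,0.0209,0.0226],[0.0447,0.0221,0.0225]]
```

```bash
python3 -m crank '{"claw":[-0.7,-0.7,-0.7,-0.7,-0.7],"delta_pos":[[0.046,0.019,0.023],[0.046,0.02,0.022],[0.045,0.021,0.022],[0.045,0.022,0.02],[0,0,0]],"turn":[-0.008,-0.008,-0.008,-0.008,0]}' | sed -n 2,5p
python3 plan.py 637 41 60 5; python3 plan.py 637 41 20 5
```

```text
position: [635.3, 44.7, 92.2]
eef_rot: [-2.073, -2.258, 0.037]
contact_force: [-0.5, -0.8, -0.5]
opening: 72.3
at [635.3  44.7  92.2] yaw 5.0 toolz [-0.0723  0.034  -0.9968] n 1 turn -0.0002
[[-0.0069,0.0048,0.0425]]
at [635.3  44.7  92.2] yaw 5.0 toolz [-0.0723  0.034  -0.9968] n 2 turn -0.0001
[[-0.0045,0.0043,0.0478],[-0.0045,0.0043,0.0478]]
```

```bash
python3 -m crank '{"claw":[-0.6,-0.6,-0.6],"delta_pos":[[-0.005,0.004,0.045],[-0.004,0.004,0.035],[0,0,0]],"turn":[0,0,0]}' | sed -n 2,5p
python3 plan.py 637 41 20 5
python3 - <<'E'
from h import *
w=bot.camera("wrist");save("i",w["img"])
s=bot.camera("side");c=cloud(s);m=np.all((c>[600,-10,42])&(c<[680,90,52]),-1);print(np.round(np.median(c[m],0)),m.sum())
E
```

```text
position: [635.6, 41.1, 26.1]
eef_rot: [-2.068, -2.256, 0.042]
contact_force: [-0.2, 0.6, -0.2]
opening: 68.4
at [635.6  41.1  26.1] yaw 5.1 toolz [-0.0782  0.0341 -0.9964] n 1 turn 0.0003
[[-0.0006,0.0025,0.008]]
[640.  38.  49.] 128
```

View pics/i.png

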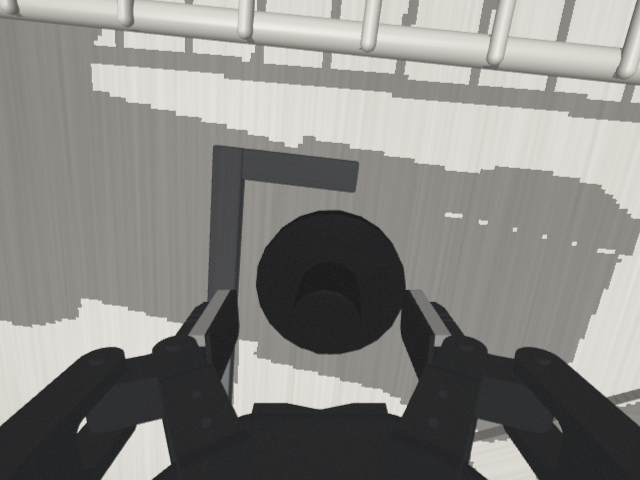

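```bash
python3 - <<'E'
from h import *
from plan import pose
w=bot.camera("wrist");P,Rm=pose();Ti=np.linalg.inv(w["T"]);c=cloud(w)
def pr(x): 
    v=w["intrinsics"]@(Ti[:3,:3]@x+Ti[:3,3]);return np.round(v[:2]/v[2])
print(w["T"][:3,3],"tcp",pr(P),"gp",pr(P-18.7*Rm[:,2]),"hub38,41",pr(np.array([638,41,48.])),pr(np.array([638,41,12.])))
m=np.all((c>[600,0,44])&(c<[680,90,53]),-1);v,u=np.nonzero(m);print(np.round(np.median(c[m],0)),m.sum(),np.percentile(v,[2,50,98]),np.percentile(u,[2,50,98]))
m=np.all((c>[590,0,8])&(c<[690,90,16]),-1)&(w["img"].max(-1)<60);print(cv2.minEnclosingCircle(c[m][:,:2].astype(np.float32)),np.round(np.percentile(c[m],[1,99],axis=0)).tolist())
E
```

```text
[641.96826761 107.73371939 175.06462241] tcp [320. 305.] gp [320. 328.] hub38,41 [317. 324.] [322. 289.]
[640.  45.  48.] 4613 [285.24 314.   346.  ] [229. 322. 420.]
((630.5504150390625, 50.27936553955078), 46.5526008605957) [[606.0, 13.0, 10.0], [673.0, 78.0, 14.0]]
```

```bash
python3 -m crank '{"claw":[-0.6,-0.6],"delta_pos":[[0.002,0.004,0.008],[0,0,0]],"turn":[0,0]}' | sed -n 2,5p
python3 -m crank '{"claw":[1,1,1,1,1],"delta_pos":[[0,0,0.001],[0,0,0.001],[0,0,0.001],[0,0,0],[0,0,0]],"turn":[0,0,0,0,0]}' 60 | sed -n 2,5p
python3 plan.py 637 41 130 5
```

```text
position: [641.9, 42.6, 27.3]
eef_rot: [-2.075, -2.263, 0.031]
contact_force: [-0.2, -0.8, -0.5]
opening: 68.2
position: [642.7, 42.5, 27.7]
eef_rot: [-2.077, -2.265, 0.028]
contact_force: [0.0, -0.2, -0.5]
opening: 26.4
at [642.7  42.5  27.7] yaw 5.0 toolz [-0.0624  0.0322 -0.9975] n 3 turn 0.0
[[0.0013,-0.0053,-0.0452],[0.0013,-0.0053,-0.0452],[0.0013,-0.0053,-0.0452]]
```

```bash
python3 -m crank '{"claw":[1,1,1,1],"delta_pos":[[0.001,-0.005,-0.045],[0.001,-0.005,-0.06],[0.001,-0.005,-0.06],[0,0,-0.01]],"turn":[0,0,0,0]}' | sed -n 2,5p
python3 plan.py 586 -354 150 7
```

```text
position: [638.0, 39.6, 160.5]
eef_rot: [-2.074, -2.261, 0.034]
contact_force: [0.4, 0.7, 0.1]
opening: 26.1
at [638.   39.6 160.5] yaw 5.0 toolz [-0.0692  0.0331 -0.9971] n 9 turn -0.0012
[[-0.0575,-0.0127,0.0001],[-0.0574,-0.0129,0.0002],[-0.0574,-0.0131,0.0002],[-0.0573,-0.0133,0.0002],[-0.0573,-0.0135,0.0002]]
[[-0.0572,-0.0137,0.0002],[-0.0572,-0.014,0.0002],[-0.0571,-0.0142,0.0003],[-0.057,-0.0144,0.0003]]
```

```bash
python3 - <<'E'
from h import *
for n in("side","wrist"):
    p=bot.camera(n);c=cloud(p)
    for e in bot.outline_of("cap_center",p)[:2]:
        q=c[e["mask"]&(p["range_z"]>0)];print(n,round(e["score"],2),e["centre"],np.round(np.percentile(q,[3,50,97],axis=0)).tolist())
print(bot.get_obs()["contact_force"])
E
```

```text
side 0.97 [167.1, 395.6] [[605.0, 4.0, 137.0], [632.0, 27.0, 147.0], [666.0, 62.0, 182.0]]
wrist 0.84 [274.6, 321.2] [[607.0, 31.0, 139.0], [638.0, 53.0, 142.0], [668.0, 74.0, 178.0]]
[-0.17954652  0.87008255 -0.70138917]
```

Held. I'm carrying it to the tub now.

```bash
python3 -m crank '{"claw":[1,1,1,1,1],"delta_pos":[[-0.04,-0.009,0],[-0.055,-0.013,-0.002],[-0.057,-0.013,-0.002],[-0.057,-0.013,-0.002],[-0.057,-0.013,-0.002]],"turn":[-0.001,-0.001,-0.001,-0.001,-0.001]}' | sed -n 2,5p
python3 plan.py 586 -354 150 7
```

```text
position: [605.3, -162.6, 142.3]
eef_rot: [-2.027, -2.267, 0.053]
contact_force: [0.6, -0.3, -1.8]
opening: 25.7
at [ 605.3 -162.6  142.3] yaw 6.6 toolz [-0.0978  0.0407 -0.9944] n 5 turn -0.0005
[[-0.05,-0.0111,-0.0036],[-0.05,-0.0112,-0.0036],[-0.05,-0.0112,-0.0036],[-0.05,-0.0113,-0.0036],[-0.0499,-0.0114,-0.0036]]
```

```bash
python3 -m crank '{"claw":[1,1,1,1,1],"delta_pos":[[-0.05,-0.011,-0.006],[-0.05,-0.011,-0.006],[-0.05,-0.011,-0.006],[-0.035,-0.008,-0.004],[0,0,0]],"turn":[0,0,0,0,0]}' | sed -n 2,5p
python3 plan.py 586 -354 90 7
python3 - <<'E'
from h import *
for n in("side","top","wrist"):
    p=bot.camera(n);c=cloud(p);save("j_"+n,p["img"])
    for e in bot.outline_of("cap_center",p)[:1]:
        q=c[e["mask"]&(p["range_z"]>0)];print(n,round(e["score"],2),e["centre"],np.round(np.percentile(q,[3,50,97],axis=0)).tolist())
    m=np.all((c>[480,-450,38])&(c<[700,-260,52]),-1);k=c[m]
    if len(k)>50: print("tub",cv2.minAreaRect(k[:,:2].astype(np.float32)))
E
```

```text
position: [585.3, -313.9, 141.7]
eef_rot: [-2.021, -2.247, 0.057]
contact_force: [-1.2, 0.0, -0.4]
opening: 25.9
at [ 585.3 -313.9  141.7] yaw 6.3 toolz [-0.1136  0.0512 -0.9922] n 2 turn -0.002
[[-0.0287,0.0012,0.0328],[-0.0287,0.0011,0.0328]]
side 0.98 [275.7, 471.3] [[551.0, -348.0, 118.0], [577.0, -326.0, 128.0], [615.0, -287.0, 163.0]]
tub ((608.6884765625, -349.698486328125), (203.76068115234375, 137.8809814453125), 8.387600898742676)
tub ((558.5568237304688, -414.2750549316406), (71.36538696289062, 195.113037109375), 50.21415710449219)
wrist 0.61 [274.8, 321.5] [[556.0, -319.0, 125.0], [588.0, -297.0, 130.0], [617.0, -275.0, 165.0]]
tub ((611.0259399414062, -362.42718505859375), (198.43116760253906, 176.70201110839844), 6.337372303009033)
```

```bash
python3 -m crank '{"claw":[1,1,1],"delta_pos":[[-0.028,0.001,0.01],[-0.026,0.001,0.01],[0,0,0.02]],"turn":[-0.002,0,0]}' | sed -n 2,5p
python3 plan.py 587 -355 60 7
python3 plan.py 587 -355 39 7
```

```text
position: [592.4, -346.3, 113.7]
eef_rot: [-2.006, -2.27, 0.056]
contact_force: [0.3, -0.4, -0.6]
opening: 26.0
at [ 592.4 -346.3  113.7] yaw 7.2 toolz [-0.1076  0.0462 -0.9931] n 2 turn 0.0006
[[-0.0075,-0.0006,0.0357],[-0.0075,-0.0006,0.0357]]
at [ 592.4 -346.3  113.7] yaw 7.2 toolz [-0.1076  0.0462 -0.9931] n 2 turn 0.0006
[[-0.0083,0.0008,0.0496],[-0.0083,0.0008,0.0496]]
```

```bash
python3 -m crank '{"claw":[1,1,1],"delta_pos":[[-0.008,0,0.036],[-0.008,0,0.036],[0,0,0.005]],"turn":[0,0,0]}' | sed -n 2,5p
python3 plan.py 587 -355 39 7
```

```text
position: [588.3, -352.8, 53.0]
eef_rot: [-2.002, -2.273, 0.056]
contact_force: [-1.1, 0.4, -2.3]
opening: 25.9
at [ 588.3 -352.8   53. ] yaw 7.4 toolz [-0.1084  0.0468 -0.993 ] n 1 turn 0.0024
[[-0.0038,-0.0001,0.0186]]
```

```bash
python3 -m crank '{"claw":[1,1],"delta_pos":[[-0.004,0,0.017],[0,0,0.005]],"turn":[0,0]}' | sed -n 2,5p
python3 -m crank '{"claw":[0.2,0.2,0.2],"delta_pos":[[0,0,0],[0,0,0],[0,0,0]],"turn":[0,0,0]}' | sed -n 2,5p
python3 plan.py 587 -355 160 7
python3 - <<'E'
from h import *
p=bot.camera("wrist");save("k",p["img"])
E
```

```text
position: [587.8, -354.1, 37.0]
eef_rot: [-2.001, -2.276, 0.056]
contact_force: [-0.2, 0.6, -1.8]
opening: 26.2
position: [589.1, -354.1, 39.6]
eef_rot: [-2.002, -2.279, 0.055]
contact_force: [0.2, 0.5, -0.4]
opening: 34.8
at [ 589.1 -354.1   39.6] yaw 7.6 toolz [-0.1043  0.0432 -0.9936] n 3 turn 0.001
[[0.0027,-0.0062,-0.0531],[0.0027,-0.0062,-0.0531],[0.0027,-0.0062,-0.0531]]
```

View pics/k.png

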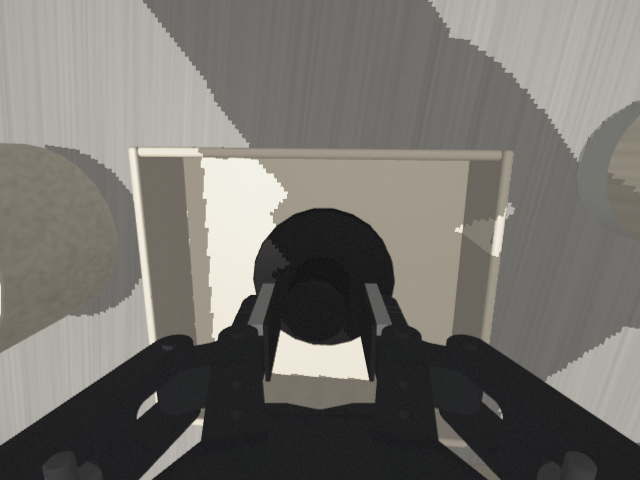

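The cap is free of the pads and lies centred in the tub (disc at about (323,278)). I'll open slightly more and rise.

```bash
python3 -m crank '{"claw":[0,0,0,0,0],"delta_pos":[[0,0,0],[0.001,-0.004,-0.03],[0.003,-0.006,-0.06],[0.003,-0.006,-0.06],[0.003,-0.006,-0.05]],"turn":[0,0,0,0,0]}'
python3 -m crank '{"claw":[0,0,0,0,0],"delta_pos":[[0.05,0,-0.03],[0.06,0,0],[0.06,0,0],[0.06,0,0],[0,0,0]],"turn":[0,0,0,0,0]}' | sed -n 1,2p
python3 - <<'E'
from meas import *
for n in("top","side"):
    p=bot.camera(n);c=cloud(p);im=p["img"].max(-1);save("l_"+n,p["img"])
    for t in ("cap_center","core"):
      for e in bot.outline_of(t,p)[:1]:
        q=c[e["mask"]&(p["range_z"]>0)];print(n,t,round(e["score"],2),e["centre"],np.round(np.percentile(q,[3,50,97],axis=0)).tolist())
    k=c[np.all((c>[490,-440,35])&(c<[680,-270,50]),-1)&(im>110)];print("tub",cv2.minAreaRect(k[:,:2].astype(np.float32)))
    k=c[np.all((c>[560,-350,44])&(c<[620,-320,60])|(c>[560,-385,44])&(c<[620,-320,60]),-1)&(im<70)];print("hub",np.round(np.median(k,0)),len(k))
    m=np.all((c>[520,-160,3])&(c<[690,110,80]),-1)&(im<110);k=c[m];b=k[k[:,2]<15]
    print("rake z",np.round(np.percentile(b[:,2],[5,50,95]),1),np.round(np.percentile(b,[2,98],axis=0)).tolist(),"grip top",np.round(np.median(k[k[:,2]>60],0)),(k[:,2]>60).sum())
save("m",np.hstack([cv2.resize(cv2.imread("pics/l_top.png")[:,:,::-1],(400,300)),cv2.resize(p["img"],(400,300))]))
E
```

```text
clock: 17.95
position: [586.0, -354.1, 190.8]
eef_rot: [-1.996, -2.272, 0.055]
contact_force: [0.9, -0.7, 0.2]
opening: 42.8
clock: 18.45
position: [566.9, -180.9, 233.2]
top cap_center 0.71 [171.1, 461.2] [[554.0, -386.0, 11.0], [582.0, -351.0, 17.0], [618.0, -324.0, 54.0]]
top core 0.55 [101.6, 167.7] [[703.0, 208.0, -1.0], [738.0, 242.0, 25.0], [771.0, 279.0, 73.0]]
tub ((585.4736328125, -356.8809814453125), (150.99330139160156, 131.8632354736328), 6.944390773773193)
hub [ 586. -354.   52.] 156
rake z [ 4.1  8.2 11.6] [[577.0, -9.0, 3.0], [642.0, 100.0, 13.0]] grip top [nan nan nan] 0
side cap_center 0.94 [331.9, 476.4] [[555.0, -388.0, 9.0], [580.0, -363.0, 18.0], [618.0, -327.0, 54.0]]
side core 0.6 [164.0, 391.0] [[677.0, 148.0, 1.0], [739.0, 245.0, 24.0], [798.0, 316.0, 74.0]]
tub ((585.5238647460938, -354.81671142578125), (154.30828857421875, 132.82606506347656), 7.278679847717285)
hub [ 584. -358.   52.] 168
rake z [ 3.1  6.6 11.7] [[524.0, -154.0, 3.0], [664.0, 99.0, 13.0]] grip top [ 578. -108.   68.] 241
  return _methods._mean(a, axis=axis, dtype=dtype,
  ret = um.true_divide(
```

View pics/m.png

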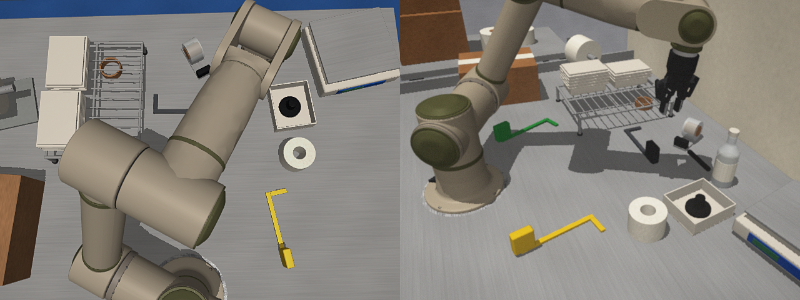

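The cap sits upright in the tub, which hasn't moved. The rake lies flat in front of the rack, nothing else has shifted, and the gripper is clear. I'm handing in.

```bash
python3 -m crank '{"claw":[0,0],"delta_pos":[[0,0,0],[0,0,0]],"turn":[0,0]}' | sed -n 1,2p
python3 -c "
from workcell import bot
print(bot.finish_job())"
```

```text
clock: 18.95
position: [566.9, -188.4, 230.2]
the job is handed in; nothing more can be done
None
```

I raked the cap out from under the rack with the dark, black-gripped rake and laid the rake flat in front of it. I then picked the cap up by its hub and set it disc down in the tub. The job was handed in at about 19 s; no verdict is reported.

**Last checks:**
- **Cap:** hub at about (585, -356) with its top at z 52, which is the tub floor plus 48 mm. It stands upright in the middle of the tub.
- **Tub:** within about 1–2 mm of where it stood at the start.
- **Rake:** bar flat at about z 8 and grip top at 68. The toe's outer edge is at y ≈ 100 and the rack front is at about 130.
- **Core:** still at its first position. The roll, tape, bottle and marker I checked only by eye in the last picture, and they look unmoved.

**What disagreed or went off:**
- **Tool tilt:** it drifted to about 6° over the moves, and the heights drifted by a few mm. I gripped both the rake and the hub 10–15 mm higher than planned, but both grasps held.
- **Rake grip, top camera:** the arm hid the grip from the top camera in the last check, so its height comes from the side camera alone.

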